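Set the sausage portioning guide with its knurled wheel

ROBOT

A 6-joint arm with a two-finger parallel gripper is mounted at the origin on the work surface. World frame = base frame: x ahead of the robot, y to its left, z up, the work surface at z = 0. Lengths are in m, angles in rad, forces in N, time in s.
With the tool pointing down it reaches from about 0.375 to 0.9 m from the base axis. Payload 3.1 kg.
Tool frame: the origin (TCP) lies where the fingers leave the gripper's body, on its centre line; the fingertips stand 73 mm ahead of it and the grasp point (between the pads) lies 54 mm ahead of it; z points along the fingers, y is the line along which they close (so a half turn about z gives the same grasp; the last joint's range is limited). The gripper opens to 85 mm and grips with 20 to 120 N. Pads are 22 mm wide; open, the fingers measure 114 mm over their backs; the gripper's body (76 mm by 85 mm) begins 54 mm behind the grasp point. The pads swing forward as they close: fully open they stand 13 mm farther back than shut.
Start: joints at [-1.486, 0.527, 1.433, -0, 1.181, -0.178], TCP at [0.163, -0.603, 0.304] pointing down, gripper open.
Joint ranges: [-3.08, 3.08], [-0.75, 2.2], [0.22, 2.44], [-1.43, 4.57], [0, 2.65], [-2.85, 2.85]. Speed limits (rad/s): [2.79, 2.79, 3.14, 3.14, 3.14, 3.14].

INTERFACE

Orientations are given as a unit quaternion [x, y, z, w].
In Python, from station import manip gives the robot as it stands.
- The arm moves only by the tool step_arm, never from a script. Its argument "moves" is one flat list of numbers, 5 for each row, row after row: the opening, from 0 (shut) to 1 (fully open), then the shift along the world's x, y, z scaled (see below), then the turn about the world's z scaled (see below). In form: [fingers, x, y, z, yaw, fingers, x, y, z, yaw, ...]. A call has 1 to 12 rows; each row is the pose to reach, as a shift and turn from the pose commanded when the call began, turning the shorter way round; what a row does not reach only later rows make up. The controller multiplies each number of a shift by 200 mm and each number of a turn by pi rad. A row lasts 1/8 s, in which the tool goes at most 62.5 mm and 10.7 degrees, less where a joint would pass 70% of its speed; a pose out of reach is approached as far as the arm can. A call with a number of a shift or a turn outside -1 to 1 is refused whole. A call with a gripper value outside its range is refused whole. The fingers move at their own pace and stop on an object; "grip_force" is the grip in N (left out, the last holds). Time passes only in rows, so rows that repeat a pose let the fingers close. It gives the time, the measured TCP pose, the force, the opening and the grip force at its end, in the units of the state.
- manip.sense(): the state, without advancing time (a new reading comes with each control period).
- manip.snapshot(name): name is "scene" or "side" or "wrist"; returns a dict with "color" (480x640x3 uint8, blue, green, red), "z_map" (480x640 float32, m along the optical axis (not along the pixel's ray), 0 where there is no reading), "fovy" (degrees; the focal length in pixels is half the picture's height over the tangent of half this angle, whatever the lens; pixels are square), "cx", "cy" (the principal point, pixels), "R" (3x3) and "t" (3): a world point X has camera coordinates R X + t; the wrist camera has in their place "mount" (4x4, takes a point from camera to tool coordinates, whose origin is the TCP and whose axes are the flange's). Camera axes: x right, y down, z forward; pixel columns grow to the right and rows downward; lengths in m; the calibration is good to about 2 mm. A picture is of the moment at which its call begins: read the wrist's pose just before it.
- manip.sign_off(): hands the job in; it is judged then, once.
The state is a dict: "t": time; "q": joint angles; "qd": joint speeds; "tau": joint torques, N m; "tcp_pos": TCP position; "tool_rot": TCP orientation; "force": force on the tool from outside, world axes, zero at the start; "ft_torque": the same for the moment, N m; "finger_gap": opening from 0.0 (shut) to 1.0 (fully open); "gripper_force": force on a finger pad.
Only numpy, scipy, OpenCV 4.12 (cv2) and the standard library are available. Lean on these libraries where they do the work, as an engineer would, in place of code of your own. Each camera call takes 0.05 s, during which the arm holds its last target. There are 200 camera calls.

TASK

Set the portioning guide: press a fingertip lightly on top of the knurled wheel and roll it, in as many strokes as it takes, until the sliding fence has closed the gap and its pointer stands at the middle of the marker tab on the rail, then take the hand away. Move the fence only by the wheel, without touching the fence or the tab, grip and lift nothing, and leave everything else on the table where it is.

Things in the scene. Friction and masses are not known exactly. Their poses are not given: they have to be found in the camera images.
- guide: the portioning guide, screwed to the table: wooden bed 130 (x) x 300 (y) x 12 mm. Its origin is on the table top straight under the knurled wheel; the bed runs from y = +40 to y = -260 mm in its own frame (z up), with the knife guide (two upright steel plates, tops at 60 mm) at y = -231 mm and the rail along its +x edge (top 20 mm over the table)
- wheel_centre (a point): centre of the knurled steel wheel, 60 mm diameter, 30 mm wide, axle level along the guide's x; 52 mm over the table, so its top is at 82 mm, the highest part of the guide. Cheeks beside it: 54 mm over both, tops 52 mm. It is on a sprung yoke: pressed from above it sinks up to 10 mm (2 N to start, 7 N at the stop) with the fence, and springs back
- wheel (a joint): wheel angle, rad, -0.28 to 5.3, 0 at the start. Grows as the wheel's top is rolled along the guide's -y (towards the fence); 1 rad is 30 mm of rolling at the rim and moves the fence 14 mm along the guide's -y. Rolling back opens the gap. Light friction (1 N at the rim); stays where it is left
- pointer_tip (a point): tip of the 2 mm wide pointer on the rail side of the fence, 36 mm above the table with the wheel untouched. The fence is an upright aluminium plate 90 mm long across the guide, 8 mm thick, riding on two rods of the wheel's yoke, top 60 mm above the table, 75 mm from the wheel's axle at the start
- gauge_mark (a point): inner end of the marker tab, at the middle of its width, where the pointer should come; the tab is a dark steel piece on the rail, 7 mm wide (along the guide's y), 16 mm long, top 36 mm above the table. In the guide's frame it lies 20 to 63 mm farther along -y than the pointer at the start
- tape: roll of packing tape lying flat, 96 mm across, 45 mm high; origin at the centre of its underside; to be left alone
- salami: short dark salami lying down, 180 mm long, 40 mm thick; origin at the centre of its underside; to be left alone
- knife: slicing knife lying flat, 320 mm long, 18 mm high; origin at the centre of its underside; to be left alone
- jar: amber jar, 72 mm across, 100 mm high; origin at the centre of its underside; to be left alone
- bottle: amber bottle, 62 mm across, 210 mm high; origin at the centre of its underside; to be left alone
- packet: flat brown paper packet, 150 x 110 x 45 mm; origin at the centre of its underside; to be left alone
- bowl: white bowl, 120 mm across, 50 mm high; origin at the centre of its underside; to be left alone

How it is judged:
On the way:
1. the wheel is rolled by a fingertip and the fence comes near the tab (contact force between the fingers and wheel above 0.5 N and y of pointer_tip in the frame of gauge_mark below 0.012 m), for 0.05 s.
At the end, for the whole second after the job is handed in: the pointer stands within the width of the marker tab (its centre line within 3.5 mm of the tab's middle), the wheel at rest, the hand clear (y of pointer_tip in the frame of gauge_mark between -0.0035 and 0.0035 m and velocity of joint wheel between -0.05 and 0.05 rad/s); the robot touches nothing.
It fails at once if the wheel is pressed hard or pinched (over 30 N) (contact force between any of the fingers, the arm and wheel above 30 N).
It fails at once if the fence is touched (contact force between any of the fingers, the arm and fence_plate above 1 N).
It fails at once if the marker tab is touched or shifted (contact force between any of the fingers, the arm and tab above 1 N).
It fails at once if a bystander is moved more than 20 mm or lifted (distance of any of tape, salami, knife, jar, bottle, packet, bowl from where it was at the start of the episode above 0.02 m).
It fails at once if a bystander is gripped or pushed hard (over 4 N) (contact force between any of the fingers, the arm and tape above 4 N or contact force between any of the fingers, the arm and salami above 4 N or contact force between any of the fingers, the arm and knife above 4 N or contact force between any of the fingers, the arm and jar above 4 N or contact force between any of the fingers, the arm and bottle above 4 N or contact force between any of the fingers, the arm and packet above 4 N or contact force between any of the fingers, the arm and bowl above 4 N).
It also fails if it takes over 54 s, if anything falls off the work surface, if the arm or the gripper's body presses on something with over 40 N, if the wrist force passes 120 N, or if a joint passes its speed limit or range.

## Working session

There is one attempt and no reset: what is moved stays moved. The work goes in short steps, Python scripts to look and compute and a tool call to move; the robot and the scene stay as the last step left them, time stands still between calls to the robot, and variables do not carry over. Pictures are saved under pics/ and viewed, at most 10 in all, crops included, and the job is handed in when it is done.

Besides the shell and the picture viewer there is one more tool, called after ">>>" as a command line: name --argument value ..., lists and objects as JSON in quotes. step_arm: Moves the arm, as the interface text tells. Its arguments: {"type":"object","properties":{"moves":{"type":"array","items":{"type":"number"}},"grip_force":{"type":"number"}},"required":["moves"]}

```bash
mkdir -p pics; cat > h.py <<'E'
import numpy as np,cv2
from station import manip
def snap(n):
    s=manip.sense(); d=manip.snapshot(n)
    np.savez(''+n+'.npz',tcp=s['tcp_pos'],rot=s['tool_rot'],**d); return d
def pt(d,u,v,z=None,h=None):
    # world point from pixel; h = known height plane
    f=240/np.tan(np.radians(float(d['fovy']))/2)
    ray=np.array([(u-d['cx'])/f,(v-d['cy'])/f,1.])
    if 'R' in d: R,t=d['R'].T,-d['R'].T@d['t']
    else:
        from scipy.spatial.transform import Rotation as Ro
        T=np.eye(4);T[:3,:3]=Ro.from_quat(d['rot']).as_matrix();T[:3,3]=d['tcp'];T=T@d['mount'];R,t=T[:3,:3],T[:3,3]
    w=R@ray
    if h is not None: return t+w*(h-t[2])/w[2]
    if z is None: z=float(d['z_map'][int(round(v)),int(round(u))])
    return t+w*z
def ld(n): return dict(np.load(''+n+'.npz'))
E
python3 - <<'E'
from h import *
for n in('scene','side'): cv2.imwrite(f'pics/{n}0.png',snap(n)['color'])
s=manip.sense();print(s['t'],s['tcp_pos'],s['tool_rot'],s['finger_gap'])
E
```

```text
0.1 [ 0.16292313 -0.60286139  0.30298157] [ 9.91319779e-01  1.31468770e-01  5.91050925e-05 -1.02737436e-03] 0.9944067395010647
```

View pics/scene0.png

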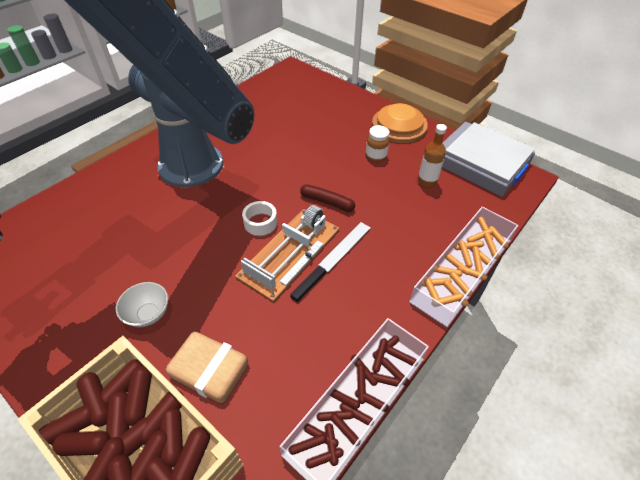

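View pics/side0.png

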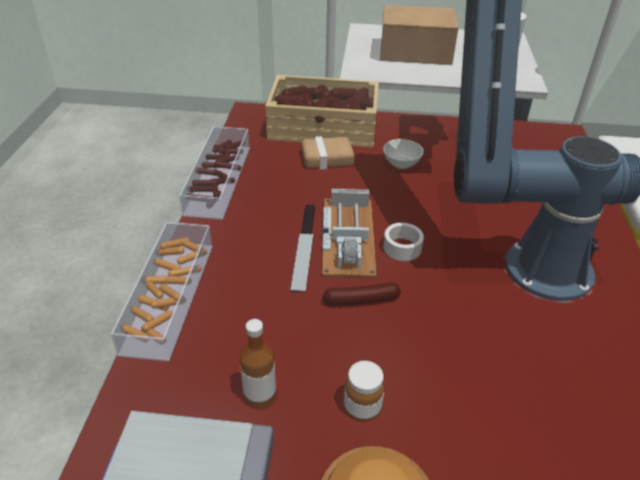

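The wheel is at about (313,217) in scene and (349,250) in side. The fence is at about (297,235) and (350,232), and the knife guide at (258,275). The rail is on the side away from the robot. I'll enlarge the scene view.

```bash
python3 - <<'E'
from h import *
a=ld('scene')['color'][190:310,230:390]
cv2.imwrite('pics/c1.png',cv2.resize(a,None,fx=5,fy=5,interpolation=cv2.INTER_CUBIC))
d=ld('scene')
for n,u,v,h in [('wheeltop',313,210,.082),('kgL',245,262,.06),('kgR',275,287,.06),('bedL',237,278,.012),('bedR',273,299,.012),('bedTR',339,231,.012),('bedTL',299,207,.012)]:
    print(n,pt(d,u,v,h=h).round(3),pt(d,u,v).round(3))
d=ld('side')
for n,u,v,h in [('bedBR',376,275,.012),('bedBL',323,273,.012),('bedTL',325,199,.012),('wheeltop',350,240,.082)]:
    print(n,pt(d,u,v,h=h).round(3),pt(d,u,v).round(3))
E
```

```text
wheeltop [0.492 0.046 0.082] [0.49  0.048 0.078]
kgL [ 0.467 -0.189  0.06 ] [ 0.465 -0.188  0.058]
kgR [ 0.577 -0.194  0.06 ] [ 0.552 -0.172  0.01 ]
bedL [ 0.458 -0.217  0.012] [ 0.455 -0.215  0.008]
bedR [ 0.574 -0.202  0.012] [ 0.574 -0.203  0.013]
bedTR [0.558 0.082 0.012] [ 0.55   0.094 -0.004]
bedTL [0.408 0.078 0.012] [0.401 0.086 0.001]
bedBR [0.42  0.087 0.012] [0.42  0.084 0.009]
bedBL [0.546 0.096 0.012] [0.546 0.096 0.012]
bedTL [ 0.571 -0.197  0.012] [ 0.571 -0.196  0.012]
wheeltop [0.488 0.049 0.082] [0.488 0.044 0.078]
```

View pics/c1.png

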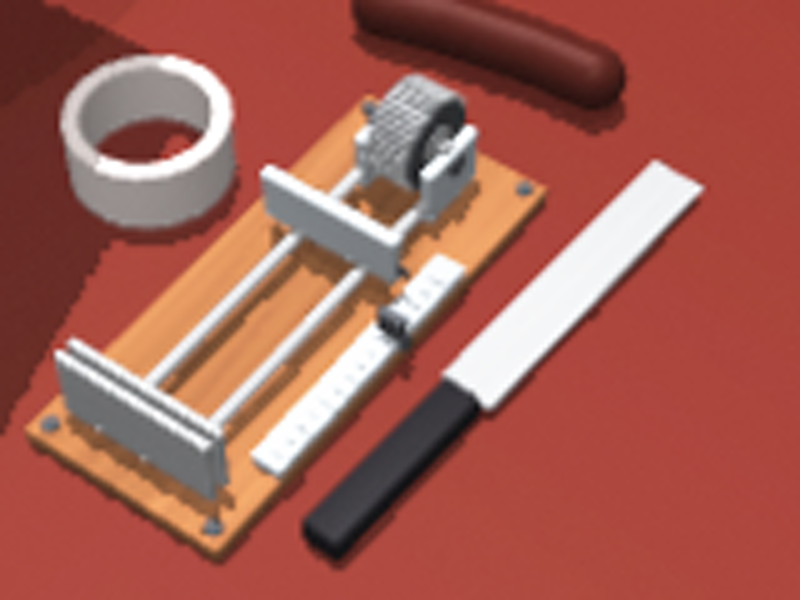

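The crop shows the wheel at its far end, the fence with its pointer at crop (402,272), and the dark tab at (395,322) on the rail. The guide origin is about (0.487, 0.051), and its −y runs along (0.085, −0.996). I'll close the fingers, align the yaw and move over it.

>>> step_arm --moves '[0, 0.5, 0.9, 0, -0.057, 0, 0.5, 0.9, 0, -0.057, 0, 0.5, 0.9, 0, -0.057, 0, 0.5, 0.9, 0, -0.057, 0, 0.5, 0.9, 0, -0.057]'

```text
t: 0.72
tcp_pos: [0.2635, -0.4228, 0.304]
tool_rot: [0.999, 0.043, -0.0, 0.0]
force: [-0.3, -0.5, 0.3]
finger_gap: 0.001
gripper_force: 0.0
```

>>> step_arm --moves '[0, 0.5, 0.9, 0, 0, 0, 0.5, 0.9, 0, 0, 0, 0.5, 0.9, 0, 0, 0, 0.5, 0.9, 0, 0, 0, 0.5, 0.9, 0, 0]'

```text
t: 1.35
tcp_pos: [0.3638, -0.2444, 0.3041]
tool_rot: [0.999, 0.043, 0.0, 0.001]
force: [-0.7, -0.2, 0.0]
finger_gap: 0.003
gripper_force: 0.0
```

>>> step_arm --moves '[0, 0.6, 0.9, 0, 0, 0, 0.6, 0.9, 0, 0, 0, 0.6, 0.9, 0, 0, 0, 0.6, 0.9, 0, 0, 0, 0.6, 0.9, 0, 0, 0, 0.6, 0.9, 0, 0]'

```text
t: 2.1
tcp_pos: [0.4832, -0.0654, 0.3037]
tool_rot: [0.999, 0.041, -0.0, 0.0]
force: [0.2, -0.4, -0.2]
finger_gap: 0.004
gripper_force: 0.0
```

```bash
python3 - <<'E'
from h import *
d=snap('wrist'); cv2.imwrite('pics/w1.png',cv2.resize(d['color'],(800,600)))
d=ld('wrist'); print(d['tcp'],d['rot'],d['mount'].round(3),manip.sense()['force'],manip.sense()['t'])
E
```

```text
[ 0.48315499 -0.06535331  0.30369204] [ 9.99141293e-01  4.14307644e-02 -1.45256888e-04  3.83650542e-04] [[ 0.001 -0.957 -0.29   0.074]
 [ 1.     0.     0.001 -0.   ]
 [-0.001 -0.29   0.957 -0.069]
 [ 0.     0.     0.     1.   ]] [ 1.00953308 -0.58039744 -0.44317317] 2.15
```

View pics/w1.png

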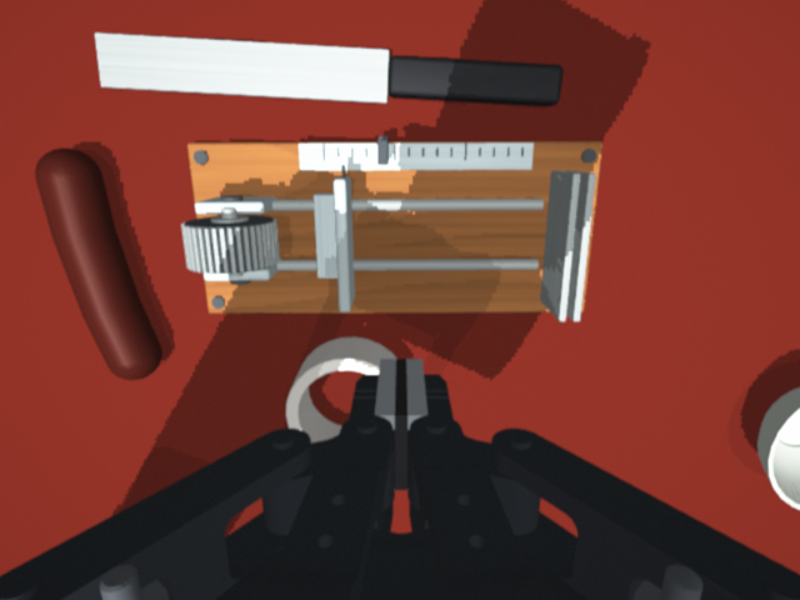

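The wrist view (800×600) shows the wheel at (230,245), the pointer tip at (344,168), the tab at (383,150) and bed corners at (190,144), (602,142), (587,312) and (208,312).

```bash
python3 - <<'E'
from h import *
d=ld('wrist'); k=.8
P={n:pt(d,u*k,v*k,h=h) for n,u,v,h in [('ptr',344,168,.036),('tab',383,163,.036),('tabout',383,138,.036),('b1',190,144,.012),('b2',602,142,.012),('b3',587,312,.012),('b4',208,312,.012),('wtopL',186,272,.052),('wL',183,223,.052),('wR',277,219,.052),('wRl',275,268,.052)]}
for n in P: print(n,P[n].round(4))
for u,v in[(230,250),(230,240)]: print(pt(d,u*k,v*k).round(4))
a=P['b1']-P['b2'];a/=np.linalg.norm(a); b=P['b4']-P['b3'];b/=np.linalg.norm(b);print(a,b)
y=(a+b);y/=np.linalg.norm(y); x=np.array([y[1],-y[0],0])
c=sum(P[f'b{i}'] for i in(1,2,3,4))/4+.11*y; print('origin',c,'ang',np.arctan2(-y[0],y[1]))
for n in P: print(n,((P[n]-c)@x).round(4),((P[n]-c)@y).round(4))
print('gap',(P['ptr']-P['tab'])@y)
# wheel from depth
z=d['z_map']; W=[]
for v in range(165,235):
  for u in range(140,230):
    if z[v,u]>0:
      p=pt(d,u,v); 
      if p[2]>.072: W.append(p)
W=np.array(W);print('wheel top pts',len(W),np.median(W,0),W.min(0),W.max(0))
E
```

```text
ptr [ 0.5411 -0.0221  0.036 ]
tab [ 0.5466 -0.0483  0.036 ]
tabout [ 0.5626 -0.0471  0.036 ]
b1 [0.5474 0.0913 0.012 ]
b2 [ 0.5734 -0.2029  0.012 ]
b3 [ 0.4455 -0.2173  0.012 ]
b4 [0.4205 0.0826 0.012 ]
wtopL [0.4636 0.081  0.052 ]
wL [0.4974 0.0815 0.052 ]
wR [0.5053 0.019  0.052 ]
wRl [0.4715 0.02   0.052 ]
[0.4879 0.0413 0.0792]
[0.4944 0.041  0.0798]
[-0.08794332  0.99612548  0.        ] [-0.08279917  0.99656625  0.        ]
origin [0.48732169 0.0480008  0.012     ] ang 0.08547557350356887
ptr 0.0476 -0.0745
tab 0.0508 -0.101
tabout 0.0669 -0.1012
b1 0.0636 0.038
b2 0.0644 -0.2573
b3 -0.0644 -0.2608
b4 -0.0636 0.0401
wtopL -0.0208 0.0349
wL 0.0129 0.0325
wR 0.0154 -0.0305
wRl -0.0181 -0.0265
gap 0.026509253111238584
wheel top pts 2005 [0.48836362 0.04708601 0.07823086] [0.47173224 0.02669567 0.0720074 ] [0.50397385 0.07231619 0.08320835]
```

Wheel axis is at about (0.488, 0.048), consistent with the given sizes. The gap is about 26.5 mm, so the wheel needs about 1.9 rad, or 57 mm of rim. I'll hover at the start of a stroke, 14 mm to the +y side.

>>> step_arm --moves '[0, 0.02, 0.3, 0, 0, 0, 0.02, 0.63, 0, 0, 0, 0.02, 0.63, -0.2, 0, 0, 0.02, 0.63, -0.4, 0, 0, 0.02, 0.63, -0.6, 0, 0, 0.02, 0.63, -0.7, 0, 0, 0.02, 0.63, -0.7, 0, 0, 0.02, 0.63, -0.7, 0]'

```text
t: 3.15
tcp_pos: [0.4876, 0.0616, 0.1646]
tool_rot: [0.999, 0.042, 0.001, 0.0]
force: [-0.8, 0.8, 0.3]
finger_gap: -0.002
gripper_force: 0.0
```

>>> step_arm --moves '[0, 0, 0, -0.01, 0, 0, 0, 0, -0.02, 0, 0, 0, 0, -0.03, 0, 0, 0, 0, -0.03, 0, 0, 0, 0, -0.03, 0]'

```text
t: 3.78
tcp_pos: [0.487, 0.0627, 0.1579]
tool_rot: [0.999, 0.042, -0.0, -0.0]
force: [0.6, 0.8, 0.0]
finger_gap: 0.001
gripper_force: 0.0
```

Next, down in 1 mm steps to TCP z≈0.152.

>>> step_arm --moves '[0, 0, 0, -0.005, 0, 0, 0, 0, -0.01, 0, 0, 0, 0, -0.015, 0, 0, 0, 0, -0.02, 0, 0, 0, 0, -0.025, 0, 0, 0, 0, -0.025, 0]'

```text
t: 4.53
tcp_pos: [0.487, 0.0626, 0.153]
tool_rot: [0.999, 0.042, 0.0, 0.0]
force: [-0.7, -0.7, 1.7]
finger_gap: 0.0
gripper_force: 1.2
```

A light contact of about 2 N. I'll press 2 mm deeper, roll 28 mm along −y, then lift.

>>> step_arm --moves '[0, 0, 0, -0.01, 0, 0, 0.002, -0.02, -0.01, 0, 0, 0.004, -0.04, -0.01, 0, 0, 0.005, -0.06, -0.01, 0, 0, 0.007, -0.08, -0.01, 0, 0, 0.009, -0.1, -0.01, 0, 0, 0.01, -0.12, -0.01, 0, 0, 0.012, -0.14, -0.01, 0, 0, 0.012, -0.14, -0.01, 0]'

```text
t: 5.65
tcp_pos: [0.4895, 0.034, 0.1509]
tool_rot: [0.999, 0.042, 0.0, 0.0]
force: [-0.6, -2.7, 2.9]
finger_gap: -0.001
gripper_force: 1.8
```

>>> step_arm --moves '[0, 0, 0, 0.05, 0, 0, 0, 0, 0.1, 0, 0, 0, 0, 0.1, 0]'

```text
t: 6.02
tcp_pos: [0.4899, 0.0348, 0.1719]
tool_rot: [0.999, 0.042, 0.001, 0.0]
force: [0.8, -0.8, 0.2]
finger_gap: 0.0
gripper_force: 0.0
```

```bash
python3 - <<'E'
from h import *
s=manip.sense();print(s['t'],s['tcp_pos'])
d=snap('wrist');cv2.imwrite('pics/w2.png',cv2.resize(d['color'],(800,600)))
E
```

```text
6.025 [0.4898918  0.03475061 0.17190843]
```

View pics/w2.png

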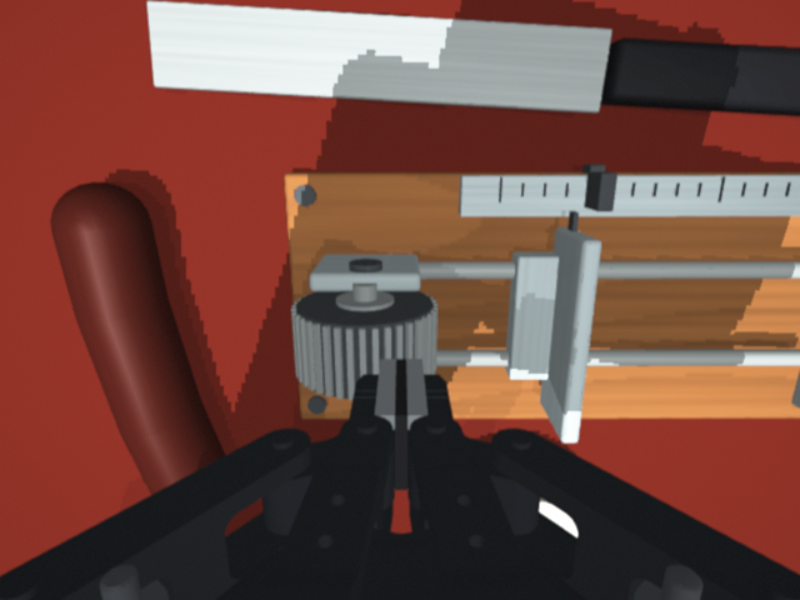

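The fence moved. The pointer tip is now at (573,213) and the tab's inner end at about (600,208).

```bash
python3 - <<'E'
from h import *
d=ld('wrist'); k=.8; y=np.array([-.0854,.9963,0]); x=np.array([y[1],-y[0],0])
q={n:pt(d,u*k,v*k,h=.036) for n,u,v in [('ptr',573.5,213),('tl',588,209),('tr',613,209),('c',600,209)]}
c=np.array([.488,.048,0])
for n in q: print(n,q[n].round(4),((q[n]-c)@x).round(4),((q[n]-c)@y).round(4))
a=d['color'][120:210,420:520];cv2.imwrite('pics/c2.png',cv2.resize(a,(800,720)[:1]+(600,) if 0 else (660,594),interpolation=cv2.INTER_CUBIC))
E
```

```text
ptr [ 0.544  -0.0343  0.036 ] 0.0487 -0.0868
tl [ 0.5461 -0.0401  0.036 ] 0.0504 -0.0928
tr [ 0.547  -0.0507  0.036 ] 0.0504 -0.1034
c [ 0.5466 -0.0452  0.036 ] 0.0504 -0.0979
```

View pics/c2.png

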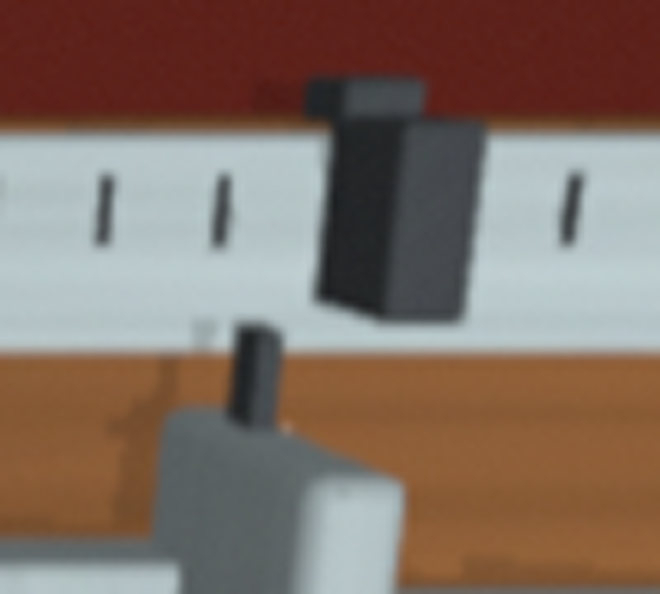

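In the crop (scale 6.6), the pointer centre is at x≈265 and the tab top spans 382–467, centre ≈424. The 7 mm width is 85 px, so about 13.1 mm remain. That takes one more 28 mm stroke.

>>> step_arm --moves '[0, -0.006, 0.07, 0, 0, 0, -0.012, 0.14, 0, 0, 0, -0.012, 0.14, -0.04, 0, 0, -0.012, 0.14, -0.06, 0, 0, -0.012, 0.14, -0.075, 0, 0, -0.012, 0.14, -0.085, 0, 0, -0.012, 0.14, -0.09, 0, 0, -0.012, 0.14, -0.095, 0, 0, -0.012, 0.14, -0.1, 0, 0, -0.012, 0.14, -0.1, 0]'

```text
t: 7.32
tcp_pos: [0.487, 0.0626, 0.151]
tool_rot: [0.999, 0.042, 0.0, 0.0]
force: [-1.2, -0.5, 3.7]
finger_gap: -0.004
gripper_force: 1.6
```

>>> step_arm --moves '[0, 0, 0, 0, 0, 0, 0.002, -0.02, 0, 0, 0, 0.004, -0.04, 0, 0, 0, 0.005, -0.06, 0, 0, 0, 0.007, -0.08, 0, 0, 0, 0.009, -0.1, 0, 0, 0, 0.01, -0.12, 0, 0, 0, 0.012, -0.14, 0, 0, 0, 0.012, -0.14, 0, 0]'

```text
t: 8.45
tcp_pos: [0.4895, 0.034, 0.1509]
tool_rot: [0.999, 0.042, 0.0, 0.0]
force: [-0.6, -1.9, 3.8]
finger_gap: 0.002
gripper_force: 1.7
```

>>> step_arm --moves '[0, 0, 0, 0.05, 0, 0, 0, 0, 0.1, 0, 0, 0, 0, 0.1, 0]'

```text
t: 8.82
tcp_pos: [0.4901, 0.0347, 0.1719]
tool_rot: [0.999, 0.042, 0.001, 0.0]
force: [-0.2, 0.0, -0.7]
finger_gap: 0.004
gripper_force: 0.0
```

```bash
python3 - <<'E'
from h import *
s=manip.sense();print(s['t'],s['tcp_pos'])
d=snap('wrist')
a=d['color'][120:210,420:520];cv2.imwrite('pics/c3.png',cv2.resize(a,(660,594),interpolation=cv2.INTER_CUBIC))
E
```

```text
8.825 [0.49005649 0.03472914 0.17193973]
```

View pics/c3.png

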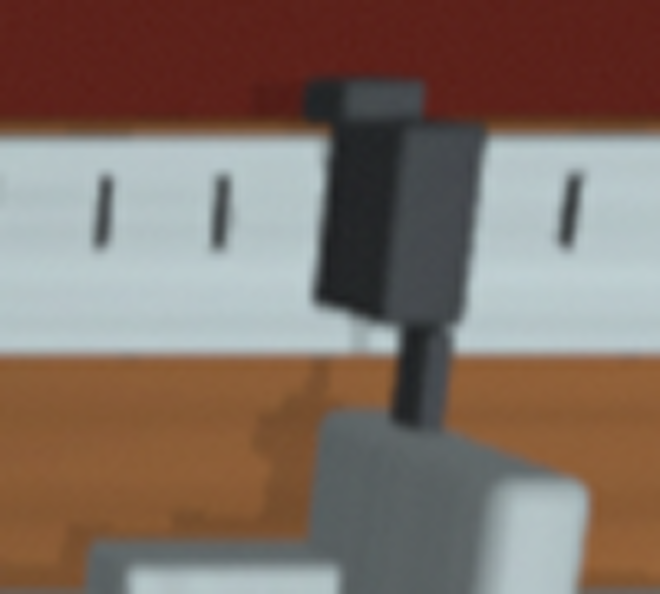

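The pointer centre is at crop x≈438 and the tab's middle at ≈424, about 1.1 mm past the middle and inside the ±3.5 mm limit. I'll lift the hand away and hand in.

>>> step_arm --moves '[0, 0, 0, 0.2, 0, 0, 0, 0, 0.4, 0, 0, 0, 0, 0.5, 0, 0, 0, 0, 0.5, 0, 0, 0, 0, 0.5, 0]'

```text
t: 9.5
tcp_pos: [0.4888, 0.0348, 0.27]
tool_rot: [0.999, 0.042, -0.001, -0.0]
force: [-0.0, 0.4, -0.5]
finger_gap: 0.001
gripper_force: 0.0
```

```bash
python3 -c "
from station import manip
print(manip.sign_off())"
```

```text
the job is handed in; nothing more can be done
None
```

I rolled the wheel in two light strokes (about 4 N) and handed the job in at about 9.5 s; in the last picture the pointer stood about 1 mm past the tab's middle (3.5 mm allowed), and the hand was then lifted clear, but the hand-in gave no verdict.

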